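Back off the engraver's ratchet indexing table and lock it again

TASK

The indexing table that holds the brass disc has been advanced too far. Swing the orange pawl up and right over until it leans back clear of the teeth, and turn the table backward (clockwise from above) by its red post until the post's pointer has just come over the green arc. Then swing the pawl down onto the teeth again and ease the table on backward until a tooth bears firmly but gently on the pawl and the table will go back no further, its pointer still over the green; never force the table against the pawl, and leave the other things where they are.

Things in the scene. Friction and masses are not known exactly. Their poses are not given: they have to be found in the camera images.
- indexer: Fixed grey base plate, 12 mm thick, on the desk; origin at desk height on the turntable's upright axis, z up. The plate spans -135 to 135 mm in its x, -195 to 150 mm in its y; a loose graver and a brass tag lie on its -y strip. On it turns an aluminium disc, 192 mm across, its top 60 mm above the desk, with a fixed brass disc (72 mm across, 4 mm thick) in the middle.
- tooth_crown (a point): Point on the axis at the disc's top (60 mm above the desk). Round it, on the rim (radius 75 to 95 mm), 15 steel saw-teeth, 12 mm tall, 24 degrees apart. Their upright faces stop the pawl's nose when the table turns backward; their slopes let it ride up when it turns forward. The crown's angle to the red post differs each time and is not reported: where a tooth meets the pawl must be felt or seen.
- green_arc (a point): Middle of the green arc, on its top edge: a fixed low wall on the base, 61 mm high, 100 to 120 mm from the turntable axis, at turntable values 1.23 to 2.17. The post counts as over the green at values 1.2 to 2.2.
- turntable (a joint): Turntable angle, rad; grows as it turns backward (clockwise from above), range -0.4 to 2.7, starts at 0 to 0.5. At value t the red post stands at bearing 330 degrees minus t, counted counterclockwise from the base's x axis about its origin. Stiff bearing: about 0.2 N m of friction (4 N at the post), stays where it is left.
- post_top (a point): Centre of the top of the red round post by which the table is turned: 18 mm diameter, from 60 to 110 mm above the desk (steel collar 25 mm across at its lowest 4 mm), 55 mm from the turntable axis. It does not spin on its own. A thin red pointer runs from it outward over the rim, 73 to 76 mm above the desk.
- pawl_post: Blue fork that carries the pawl, fixed on the base plate at x 75, y 85 mm of the base's frame, with the same axes; origin at its foot, 12 mm above the desk. The pawl's level pivot lies 70 mm above this origin, along its y axis. Cheeks 22 mm wide in x, 27 mm over both in y, tops 94 mm above the desk.
- pawl (a joint): Angle of the orange pawl, rad: 0 with its nose fully down at the tooth roots, growing as it lifts; up to about 0.25 on a slope or crest; balanced at about 1.5; past that it falls back and rests at its stop, 1.9. About 150 g, no spring, sinks softly (damped). Starts resting on the teeth. Below 0.05 it is fully down.
- pawl_bar (a point): Grip point on the axis of the pawl's orange cross-bar: 10 mm round, parallel to the base's y, sticking out on the side away from the turntable, 10 to 65 mm beside the pawl's middle plane; this point is 40 mm beside it. At pawl value a it lies from the pivot, in base axes, at x = -75 cos a + 6 sin a, y = 40, z = 75 sin a + 6 cos a mm.
- graver: Bystander: wooden-handled graver, 150 mm long, loose on the base plate's -y strip. Origin about its underside.
- brass_tag: Bystander: brass tag 50 x 35 x 5 mm, loose on the base plate's -y strip. Origin at the centre of its underside.
- brass_strip: Bystander: brass strip 160 x 45 x 5 mm on the desk. Origin at the centre of its underside.
- steel_rule: Bystander: steel rule 240 x 30 x 5 mm on the desk. Origin at the centre of its underside.
- green_driver: Bystander: screwdriver with green handle, 170 mm long, on the desk.
- water_bottle: Bystander: clear bottle, 60 mm diameter, 140 mm tall, upright. Origin under its centre.
- pot: Bystander: white bowl, 80 mm across, 70 mm tall. Origin under its centre.
- candle_stand: Bystander: brass candle stand, 70 mm across, 75 mm tall. Origin under its centre.

How it is judged:
By the outcome, as a careful person would: the job done as asked, in the order asked, and still so for the second after the job is handed in, with the robot touching nothing.
It also fails if it takes over 72 s, if anything falls off the work surface, if the arm or the gripper's body presses on something with over 40 N, if the wrist force passes 120 N, or if a joint passes its speed limit or range.

ROBOT

A 6-joint arm with a two-finger parallel gripper is mounted at the origin on the work surface. World frame = base frame: x ahead of the robot, y to its left, z up, the work surface at z = 0. Lengths are in m, angles in rad, forces in N, time in s.
With the tool pointing down it reaches from about 0.35 to 0.8 m from the base axis. Payload 7.3 kg.
Tool frame: the origin (TCP) lies on the centre line of the jaws, within the pads' length; the fingertips stand 11 mm ahead of it and the grasp point (between the pads) lies 8 mm behind it; z points along the fingers, y is the line along which they close (so a half turn about z gives the same grasp; the last joint's range is limited). The gripper opens to 85 mm and grips with 20 to 120 N. Pads are 22 mm wide; open, the fingers measure 114 mm over their backs; the gripper's body (76 mm by 85 mm) begins 54 mm behind the grasp point. The pads swing forward as they close: fully open they stand 13 mm farther back than shut.
Start: joints at [1.115, 0.342, 1.524, -0, 1.275, -0.146], TCP at [0.16, 0.5, 0.242] pointing down, gripper open.
Joint ranges: [-2.53, 2.53], [-0.77, 2.02], [0.04, 2.7], [-1, 4.14], [0.28, 2.66], [-3.11, 3.11]. Speed limits (rad/s): [2.57, 2.57, 3.14, 3.14, 3.14, 3.14].

INTERFACE

Orientations are given as a unit quaternion [x, y, z, w].
In Python, from workcell import reach, move_straight, movej, command_gripper, hold, solve_ik, read_state, get_image, camera_model, PlanningError, finish_job, search_frame, masks_of gives the robot as it stands. Calls block until the motion is done:
- reach(position, orientation): joint-space move of the TCP to a pose.
- move_straight(position, orientation=None, speed=0.15, max_force=None): straight line of the TCP; orientation=None keeps the orientation; speed is the mean speed in m/s. With max_force (N) it stops when the force on the tool has changed by that much, and returns True; else False.
- movej(angles): joint-space move.
- command_gripper(opening, force=None): finger opening in m; force is the grip in N (None keeps the last); returns when the fingers have stopped.
- hold(seconds).
- solve_ik(position, orientation): joint angles nearest the present ones, or None.
- read_state(): the state.
- get_image(name): name is "scene" or "top" or "wrist"; returns (picture, depth): 384x512x3 uint8, red, green, blue; 384x512 float32, m along the optical axis (not along the pixel's ray), 0 where there is no reading.
- camera_model(name): a dict with "K" (3x3 intrinsics, pixels), "k1" (the pictures are not rectified: a ray, as slopes to the right and down, at radius r is drawn at 1 + k1 r^2 times it, then the intrinsics apply), "R" (3x3) and "t" (3): a world point X has camera coordinates R X + t; the wrist camera has in their place "tool_from_camera" (4x4, takes a point from camera to tool coordinates, whose origin is the TCP and whose axes are the flange's). Camera axes: x right, y down, z forward; pixel columns grow to the right and rows downward; lengths in m; the calibration is good to about 2 mm. A picture is of the moment at which its call begins: read the wrist's pose just before it. camera_model takes no time and is no camera call.
A pose or a line that the arm cannot do raises PlanningError and nothing moves.
- finish_job(): hands the job in; it is judged then, once.
Trained networks look in the newest picture that a camera, given by its name, has taken for a name from the list of things; names that differ only in an ending like _2 or _b are one class to them, and where a whole thing is asked for, a point or a joint stands for the part that bears it (a point fixed in the world has none). Each returns a list of dicts, best first, with "confidence" (0 to 1); they miss things now and then, are a little off and sometimes report something else, mostly with a low value. They report only what shows in the picture. A call takes as long as a camera call.
- search_frame(name, camera): "rect" ([left, top, right, bottom] in pixels, round what is visible of it).
- masks_of(name, camera): "mask" (384x512 bool, what is visible of it) and "rect" ([left, top, right, bottom] in pixels, round what is visible of it).
The state is a dict: "time_s": time; "joint_positions": joint angles; "dq": joint speeds; "tau": joint torques, N m; "eef_pos": TCP position; "eef_rot": TCP orientation; "contact_force": force on the tool from outside, world axes, zero at the start; "torque": the same for the moment, N m; "grip_width": finger opening in m; "grip_force": force on a finger pad.
Only numpy, scipy, OpenCV 4.12 (cv2) and the standard library are available. Lean on these libraries where they do the work, as an engineer would, in place of code of your own. Each camera call takes 0.05 s, during which the arm holds its last target. There are 200 camera calls.

## Working session

There is one attempt and no reset: what is moved stays moved. The work goes in short steps, each a Python script; the robot and the scene stay as the last script left them, time stands still between calls to the robot, and variables do not carry over. Pictures are saved under pics/ and viewed, at most 10 in all, crops included, and the job is handed in when it is done.

```bash
ls; mkdir -p pics
python3 - <<'E'
from workcell import *
import cv2,numpy as np
ims=[]
for c in ("scene","top"):
    p,d=get_image(c); ims.append(p)
    np.savez(f"{c}.npz",p=p,d=d)
    m=camera_model(c); print(c,m)
    for n in ("indexer","turntable","post_top","pawl_post","pawl","pawl_bar","green_arc","water_bottle","candle_stand","pot"):
        r=search_frame(n,c); print(n,[(np.round(x["rect"]).tolist(),round(x["confidence"],2)) for x in r[:2]])
    cv2.imwrite(f"pics/{c}.png",cv2.resize(p[:,:,::-1],(800,600)))
print(read_state())
E
```

```text
pics
workcell.py
scene {'K': array([[476.05110001,   0.        , 259.82515796],
       [  0.        , 476.05110001, 188.21833381],
       [  0.        ,   0.        ,   1.        ]]), 'k1': -0.14831762375148, 'R': array([[ 0.62127216,  0.78358505, -0.00392068],
       [ 0.50741672, -0.4061124 , -0.76000065],
       [-0.59711738,  0.47017783, -0.64991048]]), 't': array([-0.28620776, -0.21729278,  1.64601601])}
indexer [([193.0, 168.0, 341.0, 278.0], 0.9), ([289.0, 160.0, 317.0, 184.0], 0.16)]
turntable [([233.0, 170.0, 305.0, 227.0], 0.79)]
post_top [([235.0, 171.0, 310.0, 225.0], 0.91)]
pawl_post [([288.0, 164.0, 324.0, 216.0], 0.87)]
pawl []
pawl_bar [([287.0, 158.0, 314.0, 188.0], 0.77)]
green_arc [([188.0, 164.0, 341.0, 277.0], 0.81)]
water_bottle [([368.0, 132.0, 397.0, 181.0], 0.56)]
candle_stand [([169.0, 268.0, 197.0, 310.0], 0.75)]
pot [([349.0, 125.0, 379.0, 155.0], 0.73)]
top {'K': array([[463.01263852,   0.        , 258.82617142],
       [  0.        , 463.01263852, 192.66014274],
       [  0.        ,   0.        ,   1.        ]]), 'k1': -0.12236462142093504, 'R': array([
[... 800 characters left out ...]
 'joint_positions': array([ 1.11498171e+00,  3.41975554e-01,  1.52410499e+00,  2.77552065e-05,
        1.27537892e+00, -1.46006828e-01]), 'dq': array([-9.13756055e-04,  2.68525215e-05,  7.35675615e-04,  8.37580579e-04,
        9.78313660e-05, -2.47136096e-04]), 'tau': array([-6.63380902e-06, -4.33576906e+01, -2.46273655e+01, -1.69502355e-04,
        4.10908478e-04, -5.78216088e-06]), 'eef_pos': array([0.16004407, 0.50003427, 0.24233246]), 'eef_rot': array([1.54289135e-01, 9.88025738e-01, 6.75360055e-05, 7.05741217e-06]), 'contact_force': array([ 0.73401391, -1.13116128,  0.80524037]), 'torque': array([0.02538143, 0.00189026, 0.09060597]), 'grip_force': 0.0, 'grip_width': 0.08569606444949714}
```

Run:
```python
import cv2,numpy as np
a=np.load("scene.npz")["p"][140:300,170:350];b=np.load("top.npz")["p"][130:260,180:335]
f=lambda x,s:cv2.resize(x[:,:,::-1],None,fx=s,fy=s,interpolation=cv2.INTER_CUBIC)
cv2.imwrite("pics/sc.png",f(a,3.7)[:600,:800]);cv2.imwrite("pics/tc.png",f(b,4.6)[:600,:800])
```

```text
(no output)
```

View pics/top.png

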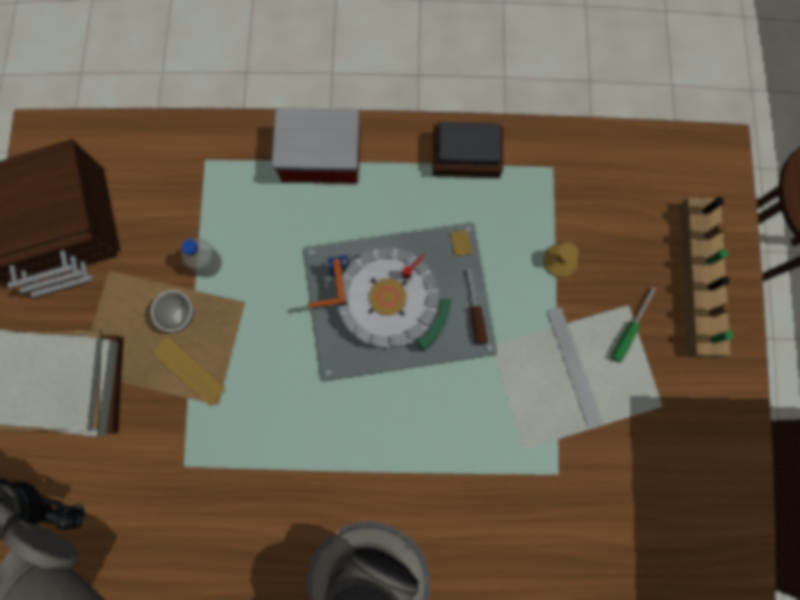

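View pics/sc.png

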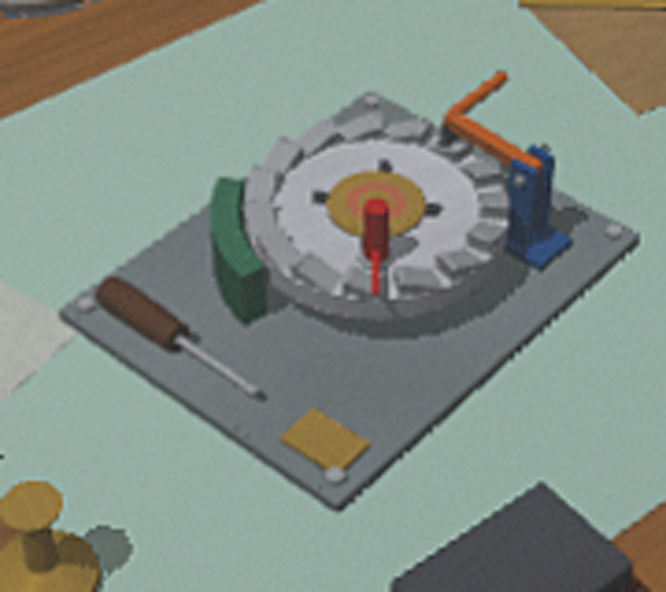

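View pics/tc.png

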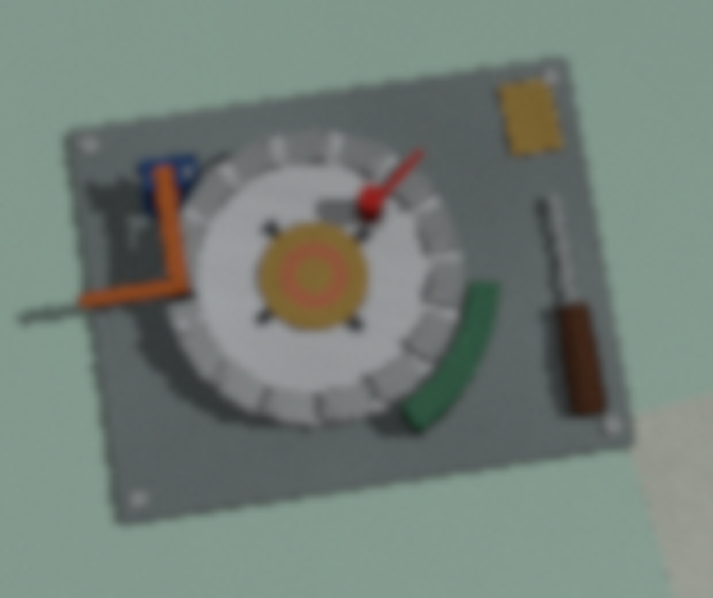

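The top view shows the plate with corners at crop pixels (67,130), (565,60), (633,445) and (118,522). The post is at (371,200), the bar runs from (180,285) to (80,300), and the green arc is lower right. The scene view agrees, and I'll fit the base pose to both.

```bash
cat > h.py <<'E'
from workcell import *
import numpy as np, cv2, json, os
from scipy.optimize import least_squares
from scipy.spatial.transform import Rotation as Ro
def proj(m,X):
    c=np.asarray(X)@np.asarray(m["R"]).T+m["t"]; s=c[:,:2]/c[:,2:]
    s=s*(1+m["k1"]*(s**2).sum(1,keepdims=True)); K=m["K"]
    return s*[K[0,0],K[1,1]]+K[:2,2]
def b2w(p,P):  # p = x,y,yaw
    P=np.atleast_2d(P).astype(float); c,s=np.cos(p[2]),np.sin(p[2])
    return np.c_[p[0]+c*P[:,0]-s*P[:,1], p[1]+s*P[:,0]+c*P[:,1], P[:,2]]
def post(t,r=.055,z=.11):
    a=np.radians(330)-t; return [r*np.cos(a),r*np.sin(a),z]
def bar(a): return [.075-.075*np.cos(a)+.006*np.sin(a),.125,.082+.075*np.sin(a)+.006*np.cos(a)]
E
python3 - <<'E'
from h import *
C=[[.135,.15,.012],[.135,-.195,.012],[-.135,-.195,.012],[-.135,.15,.012],[0,0,.064]]
px={"top":[(67,130),(565,60),(633,445),(118,522),(313,276)],"scene":[(638,238),(338,508),(62,312),(370,93),(376,203)]}
S={"top":(4.6,180,130),"scene":(3.7,170,140)}
ps={"top":(371,196),"scene":(375,206)}
o=lambda c,u:(np.array(u)+.5)/S[c][0]-.5+S[c][1:]
ms={c:camera_model(c) for c in px}
for cs in (["top"],["scene"],["top","scene"]):
    f=lambda q:np.concatenate([(proj(ms[c],np.vstack([b2w(q,C),b2w(q,post(q[3]))]))-o(c,px[c]+[ps[c]])).ravel() for c in cs])
    r=least_squares(f,[.55,0,.1,.2]); print(cs,r.x,np.round(r.fun,1))
np.save("pose0.npy",r.x); q=r.x
def ok(B,yaw):
    R=Ro.from_euler("z",q[2]+yaw)*Ro.from_euler("x",np.pi)
    j=solve_ik(b2w(q,B)[0],R.as_quat()); return None if j is None else np.round(j,2)
for a in (0,1,1.9): print(a,b2w(q,bar(a)),[ok(bar(a),y) for y in (np.pi/2,-np.pi/2)])
for t in (0,.5,1,1.5,2): print(t,[ok(post(t,z=.1),np.radians(330)-t+y) for y in (0,np.pi)])
E
```

```text
['top'] [ 0.53662464 -0.0262007   0.16968332  0.34107318] [-0.4 -0.5  0.6 -0.8  0.5  0.4 -0.3  0.5 -0.1 -0.  -0.2  0.3]
['scene'] [ 0.54088068 -0.02341528  0.17475197  0.37548833] [ 1.  -0.6  0.1 -0.1 -1.3 -0.1 -0.  -0.6  0.3  0.5 -0.   0.4]
['top', 'scene'] [ 0.53884271 -0.02445489  0.17279222  0.36040415] [-1.1 -1.  -0.1 -1.7  0.1 -0.6 -0.7 -0.1 -0.7 -0.8 -0.6 -0.3  0.2 -0.7
 -1.  -0.4 -2.  -0.5 -0.6 -0.8 -0.5  0.2 -0.6  0.1]
0 [[0.51735101 0.09868368 0.088     ]] [array([ 0.04,  0.52,  1.72, -0.  ,  0.9 , -0.13]), array([ 0.04,  0.52,  1.72, -0.  ,  0.9 ,  3.01])]
1 [[0.55628856 0.10547956 0.14835214]] [array([ 0.05,  0.5 ,  1.54, -0.  ,  1.1 , -0.12]), array([ 0.05,  0.5 ,  1.54, -0.  ,  1.1 ,  3.02])]
1.9 [[0.62071304 0.11672374 0.15103277]] [array([ 0.06,  0.61,  1.34, -0.  ,  1.19, -0.11]), array([ 0.06,  0.61,  1.34, -0.  ,  1.19,  3.03])]
0 [array([-0.2 ,  0.6 ,  1.51, -0.  ,  1.02,  1.72]), array([-0.2 ,  0.6 ,  1.51,  0.  ,  1.02, -1.42])]
0.5 [array([-0.25,  0.58,  1.55, -0.  ,  1.  ,  2.18]), array([-0.25,  0.58,  1.55,  0.  ,  1.  , -0.97])]
1 [array([-0.28,  0.55,  1.62, -0.  ,  0.97,  2.64]), array([-0.28,  0.55,  1.62,  0.  ,  0.97, -0.5 ])]
1.5 [None, array([-0.29,  0.51,  1.7 , -0.  ,  0.94, -0.01])]
2 [array([-0.28,  0.47,  1.77,  0.  ,  0.9 , -2.64]), array([-0.28,  0.47,  1.77, -0.  ,  0.9 ,  0.5 ])]
```

```bash
cat >> h.py <<'E'
def quat(q,yaw): return (Ro.from_euler("z",q[2]+yaw)*Ro.from_euler("x",np.pi)).as_quat()
def wristcam():
    s=read_state(); p,d=get_image("wrist"); m=dict(camera_model("wrist"))
    T=np.eye(4); T[:3,:3]=Ro.from_quat(s["eef_rot"]).as_matrix(); T[:3,3]=s["eef_pos"]
    M=np.linalg.inv(T@np.array(m["tool_from_camera"])); m["R"],m["t"]=M[:3,:3],M[:3,3]
    return p,d,m
E
python3 - <<'E'
from h import *
q=np.load("pose0.npy")
print(camera_model("wrist")["tool_from_camera"])
reach(b2w(q,[-.03,.03,.32])[0],quat(q,np.pi/2))
p,d,m=wristcam(); np.savez("w1.npz",p=p,d=d,K=m["K"],k1=m["k1"],R=m["R"],t=m["t"])
v=p.copy()
P=[[.135,.15,.012],[.135,-.195,.012],[-.135,-.195,.012],[-.135,.15,.012],[0,0,.064],post(q[3])]+[[.075,.085+y,.094] for y in (0,)]+[bar(.1)]
for u in proj(m,b2w(q,P)): cv2.circle(v,tuple(int(i) for i in u),3,(255,0,255),1)
for n in("pawl_bar","post_top","pawl_post"):print(n,[(r["rect"],r["confidence"]) for r in search_frame(n,"wrist")[:2]])
cv2.imwrite("pics/w1.png",cv2.resize(v[:,:,::-1],(800,600),interpolation=cv2.INTER_CUBIC))
print(read_state()["time_s"],np.round(proj(m,b2w(q,P)),1).tolist())
E
```

```text
[[-1.04054890e-05 -9.58058014e-01 -2.86574321e-01  7.34374492e-02]
 [ 9.99999981e-01  4.57911557e-05 -1.89396148e-04  2.68097393e-04]
 [ 1.94575067e-04 -2.86574317e-01  9.58057996e-01 -1.31931516e-01]
 [ 0.00000000e+00  0.00000000e+00  0.00000000e+00  1.00000000e+00]]
pawl_bar [([274.5, 58.1, 353.2, 130.4], 0.71)]
post_top [([199.6, 111.0, 356.2, 263.4], 0.84)]
pawl_post [([277.1, 56.3, 359.4, 135.0], 0.59)]
3.4917 [[385.6, 64.3], [359.6, 301.0], [187.8, 300.6], [171.9, 64.1], [278.8, 189.5], [311.3, 235.9], [352.2, 120.8], [284.7, 81.3]]
```

View pics/w1.png

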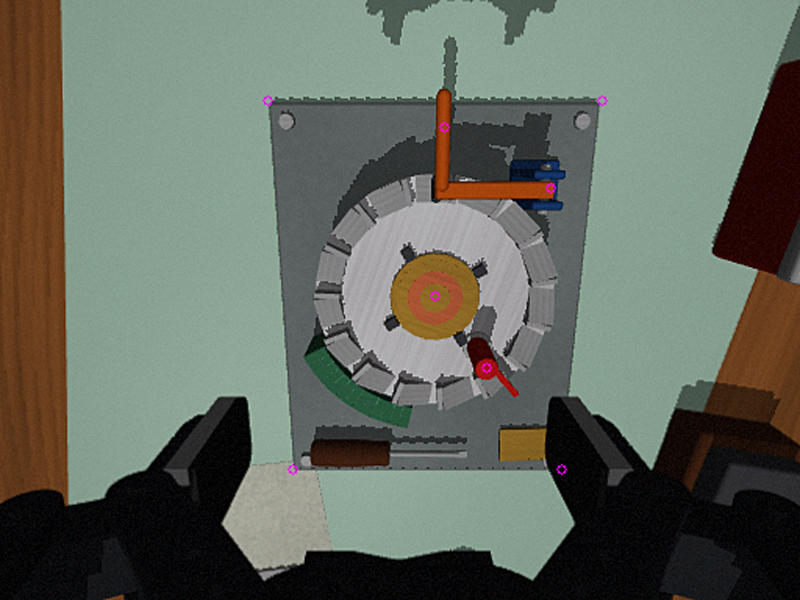

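The wrist overlay of the model lands within about 1 px on the bar (444,127), post (487,368), disc centre and corners. The pose is good, so I'll swing the pawl now.

Run:
```python
from h import *
q=np.load("pose0.npy"); Q=quat(q,np.pi/2)
W=lambda a,dz=0:b2w(q,bar(a))[0]+[0,0,dz-.008]
command_gripper(.04,20)
reach(W(.08,.07),Q); 
print(move_straight(W(.08),Q,.1,max_force=15))
command_gripper(.0,20); s=read_state(); print("w",s["grip_width"],s["grip_force"],s["contact_force"],s["time_s"])
for a in np.linspace(.25,1.88,10):
    h=move_straight(W(a),Q,.1,max_force=35); s=read_state(); print(round(a,2),h,np.round(s["contact_force"],1),round(s["grip_width"],4))
    if h: break
p,d,m=wristcam(); cv2.imwrite("pics/w2.png",p[:,:,::-1]); print(s["time_s"])
```

```text
False
w 0.008917312108999658 20.652047395706177 [-5.55066932 -0.87371704  6.42360926] 6.0167
0.25 False [-4.7 -2.3 -1. ] 0.0091
0.43 False [-8.1 -2.3  2.8] 0.0089
0.61 False [-10.9  -3.    7.5] 0.0089
0.79 False [-17.5  -4.2  15.8] 0.0092
0.97 False [-11.6  -0.9  18.2] 0.0091
1.16 False [-4.7  0.1 11.3] 0.0093
1.34 False [-2.   0.1  9.4] 0.0088
1.52 False [-0.9  0.5  8.4] 0.0087
1.7 False [0.8 1.7 3.8] 0.0089
1.88 False [0.5 1.5 3.1] 0.0089
8.8417
```

View pics/w2.png

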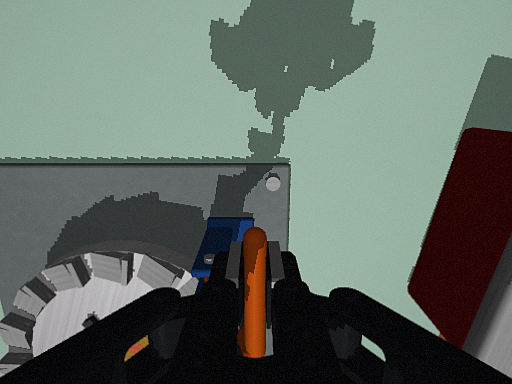

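Pawl is held in its leaned-back position (bar at about (255,290)). Next I release it and turn the post.

```bash
cat >> h.py <<'E'
def G(q,t,z=.092,back=0):  # gripper pose caging the post at table angle t
    return b2w(q,post(t-back/.055,z=z))[0], quat(q,np.radians(330)-t+np.pi)
def look(q,name,t):
    p,d,m=wristcam(); v=p.copy()
    for k,c in ((t,(255,0,255)),(1.2,(0,255,255)),(2.2,(0,255,255))):
        for r,z in ((.055,.11),(.095,.0745)):
            cv2.circle(v,tuple(int(i) for i in proj(m,b2w(q,post(k,r,z)))[0]),3,c,1)
    np.savez(name+".npz",p=p,d=d,K=m["K"],k1=m["k1"],R=m["R"],t=m["t"])
    cv2.imwrite(f"pics/{name}.png",cv2.resize(v[:,:,::-1],(800,600)))
    # table angle from red top of the post
    hsv=cv2.cvtColor(p,cv2.COLOR_RGB2HSV); M=((hsv[...,0]<6)|(hsv[...,0]>174))&(hsv[...,1]>170)&(hsv[...,2]>90)
    return p,d,m,M
E
python3 - <<'E'
from h import *
q=np.load("pose0.npy")
command_gripper(.03); hold(.3)
s=read_state()["eef_pos"]; move_straight(s+[0,0,.09],speed=.2)
t0=q[3]
P,Q=G(q,t0); command_gripper(.032)
reach(P+[0,0,.10],Q); print(move_straight(P,Q,.1,max_force=10))
command_gripper(.022); s=read_state(); print(s["grip_width"],s["contact_force"],s["time_s"])
for t in np.linspace(t0,1.30,9)[1:]:
    h=move_straight(*G(q,t),.06,max_force=25); s=read_state(); print(round(t,2),h,np.round(s["contact_force"],1))
    if h: break
move_straight(*G(q,1.30,back=.003),.03)
P,Q=G(q,1.30,back=.003); move_straight(P+[0,0,.06],Q,.15)
reach(b2w(q,[-.03,.03,.32])[0],quat(q,np.pi/2))
look(q,"w3",1.26); print(read_state()["time_s"])
E
```

```text
False
0.021856849804283315 [ 0.05282047  0.00370789 -0.02528434] 12.6833
0.48 False [-0.4  0.4  0.6]
0.6 False [-1.1 -0.2 -0.3]
0.71 False [0.6 0.2 0.3]
0.83 False [-0.7 -0.2 -0.6]
0.95 False [-0.4 -0.8  0.4]
1.07 False [ 0.2 -1.5  0.5]
1.18 False [ 0.  -0.1  1. ]
1.3 False [ 0.2 -0.3  0.3]
16.45
```

View pics/w3.png

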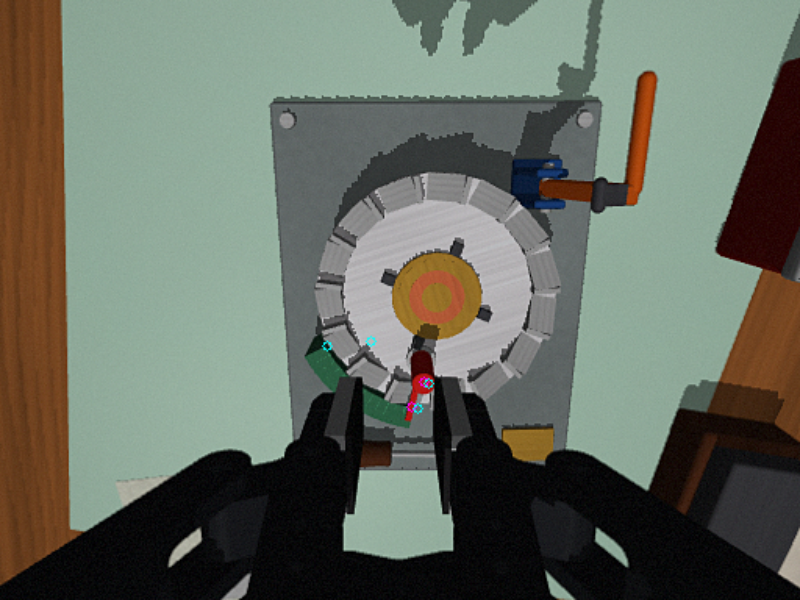

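The post is at (423,383), about t≈1.3, so the pointer is just over the start of the green. The pawl leans back with its bar at (645,130). Next I swing the pawl down.

Run:
```python
from h import *
q=np.load("pose0.npy"); Q=quat(q,np.pi/2)
W=lambda a,dz=0:b2w(q,bar(a))[0]+[0,0,dz-.008]
command_gripper(.04,20)
reach(W(1.9,.07),Q); print(move_straight(W(1.9),Q,.1,max_force=15))
command_gripper(.0,20); s=read_state(); print("w",s["grip_width"],s["grip_force"],s["contact_force"])
for a in np.linspace(1.9,.28,11)[1:]:
    h=move_straight(W(a),Q,.1,max_force=35); s=read_state(); print(round(a,2),h,np.round(s["contact_force"],1),round(s["grip_width"],4))
    if h: break
else:
    command_gripper(.035); hold(.6)
    move_straight(W(.28,.08),Q,.15)
    reach(b2w(q,[-.03,.03,.32])[0],Q); look(q,"w4",1.3); print(read_state()["time_s"])
```

```text
False
w 0.009407511321934263 19.8545640707016 [-6.04658964 -1.60094682  5.27156748]
1.74 False [3.  0.1 3.3] 0.0092
1.58 False [1.4 0.6 5.3] 0.0091
1.41 False [-1.2  0.9  5.4] 0.0091
1.25 False [-0.   0.1  5.4] 0.0093
1.09 False [-0.7 -1.4  3.9] 0.0091
0.93 False [-0.  -0.4  1.3] 0.0089
0.77 False [-0.5 -0.5  2.9] 0.0089
0.6 False [-1.6 -2.3  2.2] 0.0091
0.44 False [-3.  -1.5  2.1] 0.009
0.28 False [-3.8 -0.4  1.9] 0.0093
23.975
```

View pics/w4.png

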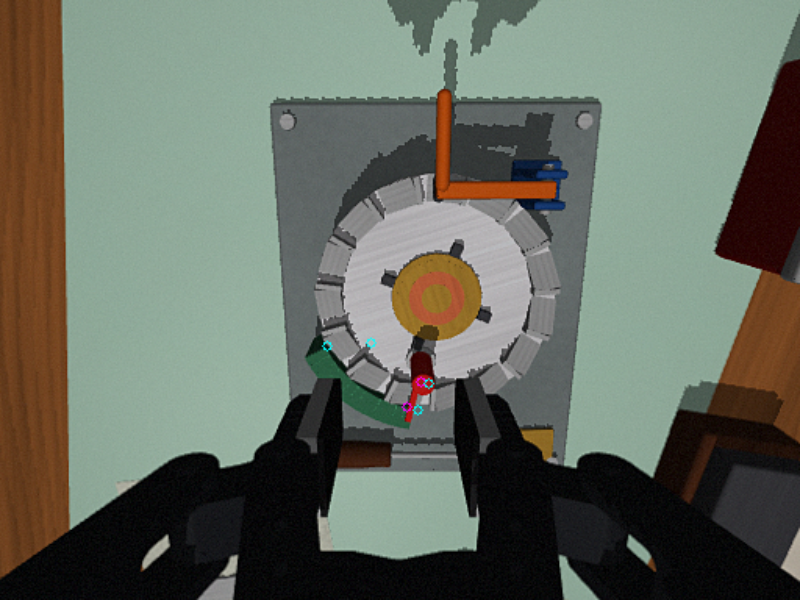

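The pawl is down on the crown, its bar at (444,130). Now I ease the table back under force feedback.

Run:
```python
from h import *
q=np.load("pose0.npy"); t0=1.285
P,Q=G(q,t0); command_gripper(.032)
reach(P+[0,0,.10],Q); print(move_straight(P,Q,.1,max_force=8))
command_gripper(.022); f0=read_state()["contact_force"]; print(np.round(f0,1))
t=t0; h=False
def tan():  # resisting force along the push, N; and measured gripper angle
    s=read_state(); d=s["eef_pos"]-b2w(q,[0,0,0])[0]
    tt=(np.radians(330)-(np.arctan2(d[1],d[0])-q[2]))%(2*np.pi); u=np.array([-d[1],d[0],0])/np.hypot(d[0],d[1])
    return round((s["contact_force"]-f0)@u,1),round(tt,3)
while t<1.85 and not h:
    t+=.05; h=move_straight(*G(q,t),.02,max_force=9); print(round(t,3),h,tan())
hold(.2); print("hold",tan(),read_state()["time_s"])
```

```text
False
[-0.1 -0.1  0.2]
1.335 False (np.float64(2.2), np.float64(1.327))
1.385 False (np.float64(2.8), np.float64(1.376))
1.435 False (np.float64(5.3), np.float64(1.417))
1.485 True (np.float64(3.1), np.float64(1.414))
hold (np.float64(2.8), np.float64(1.414)) 27.5167
```

```bash
cat >> h.py <<'E'
def tan(q):
    s=read_state(); d=s["eef_pos"]-b2w(q,[0,0,0])[0]
    tt=(np.radians(330)-(np.arctan2(d[1],d[0])-q[2]))%(2*np.pi); u=np.array([-d[1],d[0],0])/np.hypot(d[0],d[1])
    return float(round(s["contact_force"]@u,1)),float(round(tt,4))
E
python3 - <<'E'
from h import *
q=np.load("pose0.npy"); t=1.414
for k in range(5):
    t+=.008; h=move_straight(*G(q,t),.01,max_force=8); f=tan(q); print(round(t,3),h,f)
    if h or f[0]>8: break
hold(.2); print(tan(q))
a=tan(q)[1]; P,Q=G(q,a,back=.003); move_straight(P,Q,.03); print(tan(q))
move_straight(P+[0,0,.06],Q,.15)
reach(b2w(q,[-.03,.03,.32])[0],quat(q,np.pi/2)); p,d,m,M=look(q,"w5",1.38)
reach(b2w(q,[-.07,.07,.21])[0],quat(q,np.pi/2)); p,d,m=wristcam()
np.savez("w6.npz",p=p,d=d,K=m["K"],k1=m["k1"],R=m["R"],t=m["t"])
a=np.load("w5.npz")["p"][100:280,190:370]; 
f=lambda x,w,h:cv2.resize(x[:,:,::-1],(w,h),interpolation=cv2.INTER_CUBIC)
cv2.imwrite("pics/c5.png",np.hstack([f(a,400,400),f(p[:300,100:400],400,400)])); print(read_state()["time_s"])
E
```

```text
1.422 False (2.9, 1.4168)
1.43 False (5.7, 1.4174)
1.438 False (7.3, 1.4176)
1.446 False (7.9, 1.4185)
1.454 False (10.3, 1.4193)
(9.3, 1.4191)
(-0.2, 1.3827)
31.2667
```

View pics/c5.png

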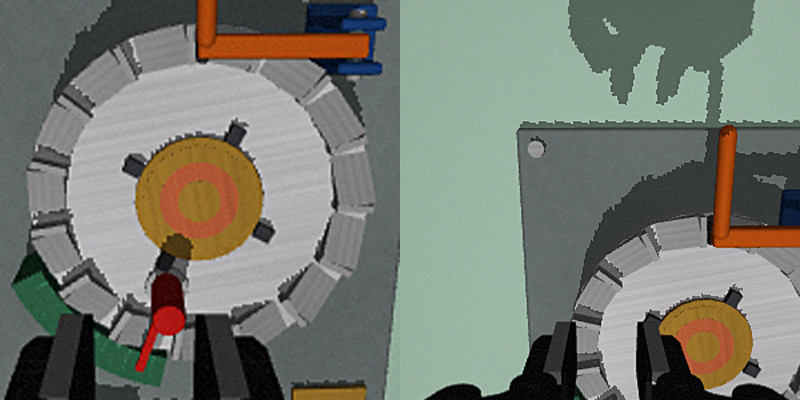

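The post is at (170,318) over the green, and the nose sits against a tooth face at about (205,55). The stop felt rigid: force rose to 10 N over 0.002 rad of movement. I'll check the pawl's height from the depth images.

Run:
```python
from h import *
q=np.load("pose0.npy")
for n in("w4","w5","w6"):
    D=np.load(n+".npz"); m={k:D[k] for k in("K","k1","R","t")}; p,d=D["p"],D["d"]
    hsv=cv2.cvtColor(p,cv2.COLOR_RGB2HSV); v,u=np.nonzero((hsv[...,0]>5)&(hsv[...,0]<16)&(hsv[...,1]>180)&(d>0))
    Kd=m["K"]; s=cv2.undistortPoints(np.c_[u,v].astype(float)[:,None],Kd,np.array([float(m["k1"]),0,0,0]))[:,0]
    X=(np.c_[s,np.ones(len(s))]*d[v,u][:,None]-m["t"])@m["R"]
    c,sn=np.cos(q[2]),np.sin(q[2]); e=X[:,:2]-q[:2]; B=np.c_[c*e[:,0]+sn*e[:,1],-sn*e[:,0]+c*e[:,1],X[:,2]]
    b=B[(B[:,1]>.1)&(B[:,1]<.15)&(abs(B[:,0])<.02)]; a=B[(abs(B[:,1]-.085)<.004)&(B[:,0]>0)&(B[:,0]<.08)]
    print(n,len(b),"bar top",np.percentile(b[:,2],[50,90]),"x",b[:,0].mean(),"arm slope",np.polyfit(a[:,0],a[:,2],1)[0] if len(a)>5 else None)
for k in ("w5",):
    D=np.load(k+".npz"); m={i:D[i] for i in("K","k1","R","t")}
    hsv=cv2.cvtColor(D["p"],cv2.COLOR_RGB2HSV); M=(((hsv[...,0]<5)|(hsv[...,0]>174))&(hsv[...,1]>200)&(hsv[...,2]>170)); 
    ys,xs=np.nonzero(M); print("red",xs.mean(),ys.mean(),len(xs))
    for t in(1.3,1.35,1.4,1.45): print(t,proj(m,b2w(q,[post(t),post(t,.095,.0745)])).round(1).tolist())
```

```text
w4 451 bar top [0.09549055 0.09680163] x -0.0012362218042278052 arm slope -0.04422595900194566
w5 447 bar top [0.09243559 0.09382021] x -0.0014944494296898145 arm slope -0.00348422882876613
w6 844 bar top [0.09230586 0.09361101] x -0.002169041579896962 arm slope -0.003451526466160927
red 261.5029239766082 248.87719298245614 171
1.3 [[269.9, 244.3], [260.6, 260.3]]
1.35 [[267.6, 243.7], [257.1, 259.4]]
1.4 [[265.4, 243.0], [253.6, 258.3]]
1.45 [[263.2, 242.2], [250.2, 257.0]]
```

```bash
python3 -c "
from workcell import *
print(finish_job(),read_state()['time_s'])"
```

```text
the job is handed in; nothing more can be done
the job is handed in; nothing more can be done
```

The job is handed in after about 31 s of robot time: the pawl is fully down (about 0 rad), a tooth bears on it with at most about 10 N pushed at the post, and the pointer is over the green at about 1.4 rad.

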